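# Hang the topping canister in the opening that fits

## Robot

A 6-joint arm with a two-finger parallel gripper is mounted at the origin on the work surface. World frame = base frame: x ahead of the robot, y to its left, z up, the work surface at z = 0. Lengths are in m, angles in rad, forces in N, time in s.
With the tool pointing down it reaches from about 0.3 to 0.875 m from the base axis. Payload 6.4 kg.
Tool frame: the origin (TCP) lies midway between the tips of the shut fingers; the grasp point (between the pads) lies 19 mm behind it; z points along the fingers, y is the line along which they close (so a half turn about z gives the same grasp; the last joint's range is limited). The gripper opens to 85 mm and grips with 20 to 120 N. Pads are 22 mm wide; open, the fingers measure 114 mm over their backs; the gripper's body (76 mm by 85 mm) begins 54 mm behind the grasp point. The pads swing forward as they close: fully open they stand 13 mm farther back than shut.
Start: joints at [-1.504, 0.181, 1.607, -0, 1.354, -0.206], TCP at [0.155, -0.554, 0.208] pointing down, gripper open.
Joint ranges: [-2.99, 2.99], [-0.89, 2.07], [0.3, 2.58], [-1.14, 4.28], [0, 2.63], [-3.12, 3.12]. Speed limits (rad/s): [2.57, 2.57, 3.01, 3.14, 3.14, 3.14].

## Interface

Orientations are given as a unit quaternion [w, x, y, z].
In Python, from bench import ctrl gives the robot as it stands. The module is installed in compiled form; this text tells all that it offers.
- The arm moves only by the tool move_arm, never from a script. Its argument "plan" is one flat list of numbers, 6 for each row, row after row: the shift along the world's x, y, z in units of 50 mm (1.0 is 50 mm), then the turn, a rotation vector about the world's x, y, z in rad. A call has 1 to 10 rows; each row is the pose to reach, as a shift and turn from the pose commanded when the call began; what a row does not reach only later rows make up. A row lasts 1/8 s, in which the tool goes at most 62.5 mm and 10.7 degrees, less where a joint would pass 70% of its speed; a pose out of reach is approached as far as the arm can. A call with a gripper value outside its range is refused whole. "grip" is the finger opening in mm, from 0 to 85.4, set as the call begins (left out, the last holds). The fingers move at their own pace and stop on an object; the grip force is fixed at half the most. Time passes only in rows, so rows that repeat a pose let the fingers close. It gives the time, the measured TCP pose, the force, the opening and the grip force at its end, in the units of the state.
- ctrl.get_obs(): the state, without advancing time (a new reading comes with each control period).
- ctrl.camera(name): name is "scene" or "side" or "wrist"; returns a dict with "pixels" (384x512x3 uint8, red, green, blue), "fx", "fy", "cx", "cy" (pixels), "origin" and "attitude" of the camera in the world. Camera axes: x right, y down, z forward; pixel columns grow to the right and rows downward; lengths in m; the calibration is good to about 2 mm. The wrist camera is an equidistant fisheye: a pixel r from the principal point sees the ray r / f radians off the axis. A picture is of the moment at which its call begins. There is no depth.
- ctrl.hand_in(): hands the job in; it is judged then, once.
The state is a dict: "time_s": time; "q": joint angles; "dq": joint speeds; "joint_efforts": joint torques, N m; "eef_pos": TCP position; "eef_rot": TCP orientation; "wrist_force": force on the tool from outside, world axes, zero at the start; "torque": the same for the moment, N m; "opening": opening from 0.0 (shut) to 1.0 (fully open); "grasp_force": force on a finger pad.
Only numpy, scipy, OpenCV 4.12 (cv2) and the standard library are available. Lean on these libraries where they do the work, as an engineer would, in place of code of your own. Each camera call takes 0.05 s, during which the arm holds its last target. There are 200 camera calls.

## Task

Pick up the lidded steel canister with the red knob by its knob and lower it into the one opening of the white topping rack that fits it, so that it hangs upright with its rim resting on the rack's plate; keep hold of it until it is well into the opening, then let go. Leave the smaller canister with the white knob standing where it is.

Things in the scene. Friction and masses are not known exactly. Their poses are not given: they have to be found in the camera images.
- canister_center (a point): Round lidded steel canister with red knob, 106 mm high, 0.25 kg, lid and knob fixed on. Point: on its axis, 53 mm above its underside; z up. Heights above underside: body tapers from 46 mm diameter at 0 to 64 mm at 58; rim flange 84 mm diameter, 58-62 mm; lid 74 mm diameter, up to 68 mm; thin neck; knob, an upright cylinder 24 mm in diameter, 74-106 mm (middle 37 mm above this point).
- rack: Topping rack, fixed: white plate 120 (x) by 320 (y) by 10 mm, top face 90 mm above the table, a steel panel under each end, open below. Origin on the table under its middle, z up. Round through openings on x = 0: 39 mm diameter at y = -126, 55 at y = -66, 71 at y = +10, 87 at y = +102 mm. One fits: the body passes, the rim does not (in a wider one it falls through, in a narrower it sticks).
- small_canister_center (a point): A bystander, not to be moved: a smaller lidded steel canister of the same shape with a white knob, rim 66 mm in diameter, 92 mm high. This point is on its axis half-way up, 46 mm above its underside.
There are look-alikes about, which are no part of the job. What is shaped like the part that bears canister_center but orange or pink is not meant.

How it is judged:
By the outcome, as a careful person would: the job done as asked, in the order asked, and still so for the second after the job is handed in, with the robot touching nothing.
It also fails if it takes over 35 s, if anything falls off the work surface, if the arm or the gripper's body presses on something with over 40 N, if the wrist force passes 120 N, or if a joint passes its speed limit or range.

## Working session

There is one attempt and no reset: what is moved stays moved. The work goes in short steps, Python scripts to look and compute and a tool call to move; the robot and the scene stay as the last step left them, time stands still between calls to the robot, and variables do not carry over. Pictures are saved under pics/ and viewed, at most 10 in all, crops included, and the job is handed in when it is done.

Besides the shell and the picture viewer there is one more tool, called after "Call:" as name(argument=value, ...) on one line, values as JSON. move_arm: Moves the arm, as the interface text tells. Its arguments: {"type":"object","properties":{"plan":{"type":"array"},"grip":{"type":"number"}},"required":["plan"]}

```bash
mkdir -p pics; cat > h.py <<'E'
import numpy as np,cv2
from scipy.spatial.transform import Rotation as R
from bench import ctrl
def rot(a):
    a=np.array(a,float)
    return a if a.shape==(3,3) else R.from_quat(a,scalar_first=True).as_matrix()
def ray(c,u,v,fish=False):
    x=(u-c['cx'])/c['fx'];y=(v-c['cy'])/c['fy']
    if fish:
        r=np.hypot(x,y)+1e-12;d=np.array([x/r*np.sin(r),y/r*np.sin(r),np.cos(r)])
    else: d=np.array([x,y,1.])
    return np.array(c['origin'],float),rot(c['attitude'])@d
def plane(c,u,v,z,fish=False):
    o,d=ray(c,u,v,fish);return o+d*(z-o[2])/d[2]
def tri(rs):
    A=0;b=0
    for o,d in rs:
        d=d/np.linalg.norm(d);P=np.eye(3)-np.outer(d,d);A=A+P;b=b+P@o
    return np.linalg.solve(A,b)
E
python3 - <<'E'
from h import *
import pickle
C={n:ctrl.camera(n) for n in('scene','side','wrist')}
pickle.dump(C,open('c0.pkl','wb'))
for n,c in C.items():
    print(n,c['fx'],c['cx'],c['cy'],c['origin'],c['attitude'])
    cv2.imwrite(f'pics/{n}0.png',c['pixels'][...,::-1])
    hsv=cv2.cvtColor(c['pixels'],cv2.COLOR_RGB2HSV)
    m=(((hsv[...,0]<20)|(hsv[...,0]>150))&(hsv[...,1]>110)&(hsv[...,2]>60)).astype(np.uint8)
    k,_,s,ce=cv2.connectedComponentsWithStats(m)
    for i in range(1,k):
        if s[i,4]>25: print(s[i],ce[i].round(1),np.median(hsv[_==i],axis=0))
E
```

```text
scene 380.90347313650307 257.5054490604315 189.6536326061407 [ 0.89664949 -0.68405941  0.61623211] [-0.43349662  0.84832307  0.2668224  -0.14572046]
[297   0  98  14 898] [354.    4.6] [ 19. 136. 105.]
[406   0   8   5  26] [408.7   1.3] [ 19.  132.5  84.5]
[231  21  12  17 130] [235.7  27.8] [ 15. 126.  84.]
[235  24  28  32 490] [250.2  41.5] [ 15. 128.  66.]
[ 71  28  36  15 142] [88.1 35.4] [ 12. 167.  62.]
[ 296   29   92   30 1685] [347.6  42.6] [ 19. 134. 109.]
[398  39   8   8  40] [401.   41.5] [ 19. 130. 100.]
[ 295   62   87   36 1856] [343.6  78.9] [ 19. 134. 111.]
[391  75   8   9  41] [393.8  78. ] [ 19. 130. 106.]
[    0    76   512   308 97097] [242.2 264.5] [ 18. 116. 160.]
[478 131  34  14  99] [498.7 136.9] [ 18. 115. 151.]
[334 160  17   7  39] [341.3 163.6] [ 18. 114. 109.]
[329 174  16   6  73] [336.7 176.4] [ 18. 116. 163.]
[195 193  22  22 246] [204.7 205.8] [173. 114. 104.]
[278 258  22  16 218] [288.6 265.9] [173. 115. 103.]
side 384.76325566962703 256.555988770721 192.70412325354332 [0.19627739 0.62517796 0.55989037] [ 0.0936987  -0.16870276  0.86448031 -0.46414838]
[    0     9   512   375 96535] [251.7 247.6] [ 18. 119. 210.]
[173 206   6   8  26] [175.7 209.3] [ 18.5 117.5 225.5]
[153 224  35  18 406] [170.9 232.5] [ 18. 118. 147.]
[ 125  251   49   30 1087] [148.7 265.5] [ 18. 118. 216.]
wrist 297.3186396354542 253.85869878233453 193.93035549313106 [ 0.22145812 -0.53436746  0.37335887] [ 0.1109821   0.78921823 -0.5979054  -0.0855961 ]
[430  55  17  11  99] [436.2  60.8] [  9. 139. 209.]
[368 238  48  51 586] [388.  262.6] [  9. 139. 206.]
[330 297  20  33 156] [341.2 311.4] [  9. 139. 209.]
[377 333  37  42 890] [395.8 352.6] [  9. 140. 207.]
```

View pics/scene0.png

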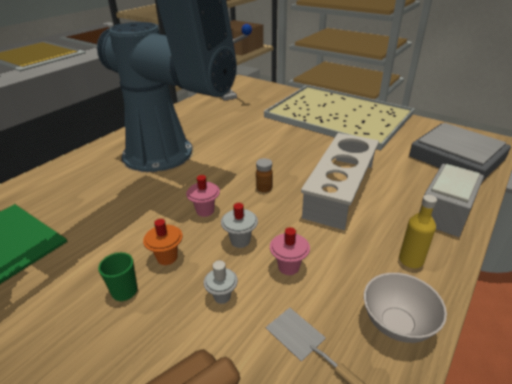

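View pics/side0.png

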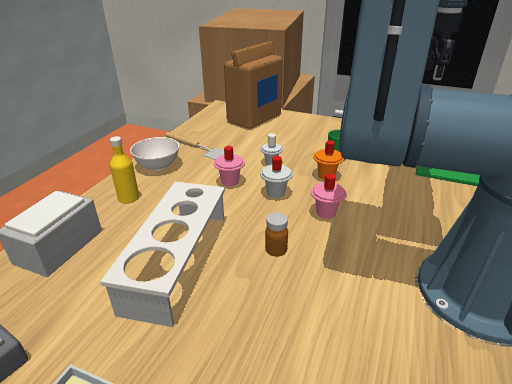

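Both views show the choices by scene pixel. The steel canister with a red knob is at (238,222), and the look-alikes are pink at (204,195), pink at (289,250), orange at (163,241), and steel with a white knob at (221,283). I choose (238,222), which is (277,175) in the side view. Next I measure it and the rack.

```bash
python3 - <<'E'
from h import *
import pickle
C=pickle.load(open('c0.pkl','rb'))
S,D=C['scene'],C['side']
def proj(c,p):
    q=rot(c['attitude']).T@(np.array(p)-c['origin']);return (c['fx']*q[0]/q[2]+c['cx'],c['fy']*q[1]/q[2]+c['cy'],q[2])
print('base',proj(S,[0,0,0]),proj(D,[0,0,0]),'tcp',proj(S,[.155,-.554,.208]))
def red(c):
    p=c['pixels'].astype(int);m=((p[...,0]>90)&(p[...,1]<45)&(p[...,2]<60)).astype(np.uint8)
    k,_,s,ce=cv2.connectedComponentsWithStats(m)
    return [(s[i],ce[i]) for i in range(1,k) if s[i,4]>25]
for n,c in (('S',S),('D',D)):
    for s,e in red(c): print(n,s,e.round(1),plane(c,*e,.09).round(3))
# holes: side & scene, white plate holes
for n,c,(x0,y0,x1,y1) in (('S',S,(300,130,385,225)),('D',D,(105,180,230,325))):
    p=c['pixels'].astype(int);w=((p.min(2)>125)&(p.max(2)-p.min(2)<30)).astype(np.uint8)
    M=np.zeros_like(w);M[y0:y1,x0:x1]=w[y0:y1,x0:x1]
    cs,h=cv2.findContours(M,cv2.RETR_CCOMP,cv2.CHAIN_APPROX_NONE)
    for q,hh in zip(cs,h[0]):
        if hh[3]>=0 and len(q)>15:
            P=np.array([plane(c,u,v,.09)[:2] for u,v in q[:,0]]);
            ce,r=cv2.minEnclosingCircle(P.astype(np.float32));print(n,'hole',q[:,0].mean(0).round(),np.round(ce,4),round(2*r,4))
a=S['pixels'][180:310,135:320,::-1];b=D['pixels'][120:240,200:360,::-1]
a=cv2.resize(a,(400,300),interpolation=3);b=cv2.resize(b,(400,300),interpolation=3)
cv2.imwrite('pics/crop.png',np.hstack([a,b]))
E
```

```text
base (np.float64(157.46995678236587), np.float64(152.3962007204895), np.float64(1.2374910871037919)) (np.float64(479.21177460630804), np.float64(291.4884719582104), np.float64(0.7282223863566919)) tcp (np.float64(-36.20296870364041), np.float64(204.9860373002938), np.float64(0.6779398368221401))
S [197 176   9   6  42] [200.7 178.5] [ 0.319 -0.129  0.09 ]
S [234 204   9   8  51] [238.  207.2] [ 0.467 -0.168  0.09 ]
S [155 220  11  17  74] [159.2 225.9] [ 0.368 -0.312  0.09 ]
S [285 229  10   8  64] [289.7 232.4] [ 0.606 -0.175  0.09 ]
D [325 141  10  13 104] [329.3 147.2] [ 0.37  -0.309  0.09 ]
D [224 147   9  13 102] [228.4 152.9] [ 0.608 -0.179  0.09 ]
D [272 156  10  15 114] [276.3 163. ] [ 0.473 -0.175  0.09 ]
D [324 174  11  16 146] [329.4 181.5] [ 0.329 -0.138  0.09 ]
S hole [330. 188.] [0.6025 0.0116] 0.0478
S hole [337. 176.] [0.5927 0.0723] 0.0635
S hole [344. 161.] [0.5792 0.1449] 0.0828
S hole [353. 145.] [0.5622 0.237 ] 0.0945
D hole [148. 264.] [0.5578 0.2426] 0.0904
D hole [170. 231.] [0.5732 0.1526] 0.0746
D hole [184. 209.] [0.5865 0.0784] 0.058
D hole [194. 193.] [0.597  0.0192] 0.041
```

View pics/crop.png

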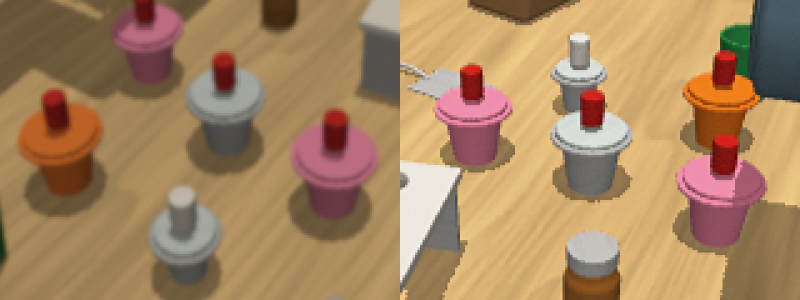

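The crop confirms it: the steel canister with a red knob sits mid-left at scene (238,222) and in the middle of the side view. The 71 mm opening is the one that fits, since the body is 64 mm and the rim 84 mm. Next I move above the canister.

Call:
move_arm(plan=[0.8,1,0.6,0,0,0,1.6,1.9,0.6,0,0,0,2.4,2.9,0.6,0,0,0,3.2,3.8,0.6,0,0,0,4,4.8,0.6,0,0,0,4.8,5.8,0.6,0,0,0,5.6,6.8,0.6,0,0,0,6.3,7.64,0.6,0,0,0,6.3,7.64,0.6,0,0,0,6.3,7.64,0.6,0,0,0], grip=60)

```text
time_s: 1.4
eef_pos: [0.4697, -0.1716, 0.2375]
eef_rot: [-0.0, 0.991, 0.137, -0.0]
wrist_force: [0.0, -1.1, -0.4]
opening: 0.702
grasp_force: 0.0
```

```bash
python3 - <<'E'
from h import *
o=ctrl.get_obs();print(o['time_s'],o['eef_pos'],rot(o['eef_rot']).round(2).tolist(),o['opening'],o['q'])
c=ctrl.camera('wrist');cv2.imwrite('pics/w1.png',c['pixels'][...,::-1])
p=c['pixels'].astype(int);m=((p[...,0]>70)&(p[...,1]<p[...,0]*.35)&(p[...,2]<p[...,0]*.4)).astype(np.uint8)
k,_,s,ce=cv2.connectedComponentsWithStats(m)
for i in range(1,k):
    if s[i,4]>40: print(s[i],ce[i].round(1),plane(c,*ce[i],.106,True).round(4))
E
```

```text
1.4 [ 0.46970675 -0.17158058  0.23747971] [[0.96, 0.27, -0.0], [0.27, -0.96, -0.0], [-0.0, -0.0, -1.0]] 0.7018776332722405 [-5.87650996e-01 -1.42134780e-02  1.75574950e+00 -5.57482869e-04
  1.40071809e+00  7.09199373e-01]
```

View pics/w1.png

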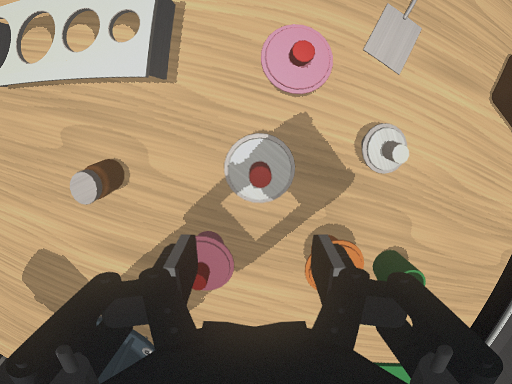

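The wrist picture shows the steel canister just ahead of the fingers, with its red knob at about (260,175) and its rim circle around (259,167). Next I measure the knob top and the rim.

```bash
python3 - <<'E'
from h import *
c=ctrl.camera('wrist')
hsv=cv2.cvtColor(c['pixels'],cv2.COLOR_RGB2HSV)
m=(((hsv[...,0]<6)|(hsv[...,0]>174))&(hsv[...,1]>150)).astype(np.uint8)
k,_,s,ce=cv2.connectedComponentsWithStats(m)
for i in range(1,k):
    if s[i,4]>40: print(s[i],ce[i].round(1),plane(c,*ce[i],.09,True).round(4),plane(c,*ce[i],.106,True).round(4))
# rim: grey pixels near
p=c['pixels'].astype(int);g=(((p.max(2)-p.min(2))<25)&(p.min(2)>70)).astype(np.uint8)
M=np.zeros_like(g);M[125:212,215:305]=g[125:212,215:305]
q=max(cv2.findContours(M,cv2.RETR_EXTERNAL,cv2.CHAIN_APPROX_NONE)[0],key=cv2.contourArea)[:,0]
P=np.array([plane(c,u,v,.06,True)[:2] for u,v in q],np.float32)
ce,r=cv2.minEnclosingCircle(P);print('rim',ce,2*r,cv2.fitEllipse(P))
# knob-top: brighter face
print(p[160:192:3,261].tolist())
S=ctrl.camera('scene')
# rack holes from wrist
w=((p.min(2)>150)&(p.max(2)-p.min(2)<35)).astype(np.uint8);w[90:]=0
cs,h=cv2.findContours(w,cv2.RETR_CCOMP,cv2.CHAIN_APPROX_NONE)
for q,hh in zip(cs,h[0]):
    if hh[3]>=0 and len(q)>30:
        P=np.array([plane(c,u,v,.09,True)[:2] for u,v in q[:,0]],np.float32);print('hole',q[:,0].mean(0).round(),cv2.minEnclosingCircle(P),cv2.fitEllipse(P)[:2])
E
```

```text
[291  40  23  22 375] [302.2  50.3] [ 0.6124 -0.184   0.09  ] [ 0.6085 -0.1824  0.106 ]
[192 274  14  16 152] [198.9 282.2] [ 0.3181 -0.1421  0.09  ] [ 0.3293 -0.1427  0.106 ]
rim (0.4721650779247284, -0.176788792014122) 0.08375708758831024 ((0.47230997681617737, -0.1767207682132721), (0.0821276605129242, 0.08216020464897156), 11.738100051879883)
[[136, 127, 124], [94, 58, 51], [133, 64, 59], [142, 69, 63], [142, 67, 60], [141, 66, 59], [138, 65, 58], [139, 67, 61], [136, 61, 56], [136, 119, 114], [194, 196, 194]]
hole [34. 37.] ((0.5740913152694702, 0.15023700892925262), 0.03756601735949516) ((0.573858916759491, 0.15002039074897766), (0.07265303283929825, 0.07312514632940292))
hole [123.  25.] ((0.5975897312164307, 0.016385992988944054), 0.02117169462144375) ((0.5975019931793213, 0.016136085614562035), (0.040412452071905136, 0.04073623940348625))
hole [80. 30.] ((0.587004542350769, 0.07542876154184341), 0.029464315623044968) ((0.5870797634124756, 0.07518851011991501), (0.05671074613928795, 0.05707349255681038))
```

The rim fits 84 mm with its centre at (0.472,-0.1765). The opening fits about 73 mm with its centre at (0.574,0.150), consistent with the sizes given. Next I descend and then grip.

Call:
move_arm(plan=[0.05,-0.09,-0.6,0,0,0,0.05,-0.09,-1.4,0,0,0,0.05,-0.09,-2.2,0,0,0,0.05,-0.09,-2.8,0,0,0,0.05,-0.09,-3.26,0,0,0,0.05,-0.09,-3.26,0,0,0,0.05,-0.09,-3.26,0,0,0])

```text
time_s: 2.42
eef_pos: [0.4727, -0.1774, 0.0758]
eef_rot: [0.0, 0.991, 0.135, 0.0]
wrist_force: [-0.3, 0.2, 0.1]
opening: 0.702
grasp_force: 0.0
```

Call:
move_arm(plan=[0,0,0,0,0,0,0,0,0,0,0,0,0,0,0,0,0,0,0,0,0,0,0,0,0,0,0,0,0,0,0,0,0,0,0,0,0,0,0,0,0,0], grip=0)

```text
time_s: 3.3
eef_pos: [0.4732, -0.1769, 0.076]
eef_rot: [0.001, 0.991, 0.136, 0.001]
wrist_force: [-1.0, -0.1, 5.2]
opening: 0.236
grasp_force: 58.5
```

Call:
move_arm(plan=[0,0,0.2,0,0,0,0,0,0.6,0,0,0,0,0,1.2,0,0,0,0,0,2,0,0,0,0,0,2.8,0,0,0,0,0,3.4,0,0,0,0,0,3.4,0,0,0,0,0,3.4,0,0,0])

```text
time_s: 4.3
eef_pos: [0.4716, -0.1756, 0.2432]
eef_rot: [-0.001, 0.991, 0.136, -0.001]
wrist_force: [-0.4, -0.0, -2.8]
opening: 0.236
grasp_force: 58.9
```

```bash
python3 - <<'E'
from h import *
a,b,w=[ctrl.camera(n)['pixels'][...,::-1] for n in('scene','side','wrist')]
cv2.imwrite('pics/l1.png',np.hstack([cv2.resize(a[90:290,140:340],(400,400),interpolation=3),cv2.resize(w[100:384,100:420],(400,400),interpolation=3)]))
E
```

```text
(no output)
```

View pics/l1.png

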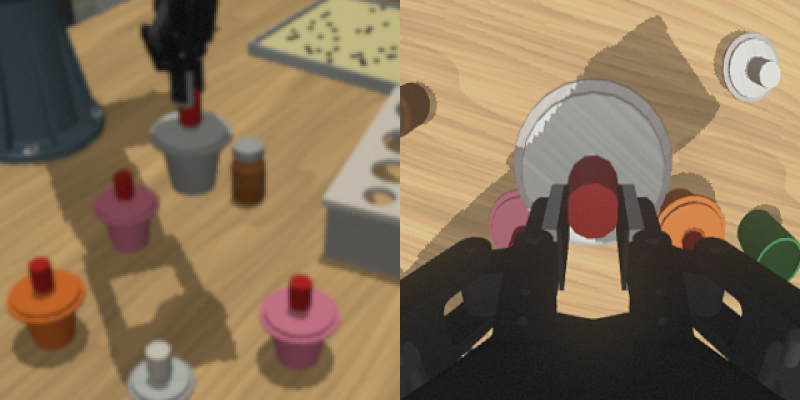

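Both views show the canister held upright by its knob and lifted clear (crop left (190,140), right (593,160)). Next I carry it over the 71 mm opening.

Call:
move_arm(plan=[0.15,0.5,0,0,0,0,0.45,1.4,0,0,0,0,0.75,2.4,0,0,0,0,1.05,3.4,0,0,0,0,1.35,4.4,0,0,0,0,1.65,5.4,0,0,0,0,1.9,6.1,0,0,0,0,2.03,6.5,0,0,0,0,2.03,6.5,0,0,0,0,2.03,6.5,0,0,0,0])

```text
time_s: 5.7
eef_pos: [0.5736, 0.1477, 0.2443]
eef_rot: [0.0, 0.991, 0.136, -0.001]
wrist_force: [-0.4, 0.6, -0.9]
opening: 0.241
grasp_force: 59.1
```

Call:
move_arm(plan=[0,0,-0.3,0,0,0,0,0,-0.8,0,0,0,0,0,-1.1,0,0,0,0,0,-1.1,0,0,0,0,0,-1.1,0,0,0])

```text
time_s: 6.32
eef_pos: [0.5745, 0.1486, 0.1905]
eef_rot: [0.0, 0.991, 0.136, 0.001]
wrist_force: [0.6, 0.8, -2.2]
opening: 0.24
grasp_force: 59.1
```

```bash
python3 - <<'E'
from h import *
C={n:ctrl.camera(n) for n in('scene','side','wrist')}
a,b,w=[C[n]['pixels'][...,::-1] for n in('scene','side','wrist')]
cv2.imwrite('pics/o1.png',np.hstack([cv2.resize(a[80:230,280:430],(400,400),interpolation=3),cv2.resize(b[150:330,90:270],(400,400),interpolation=3)]))
cv2.imwrite('pics/o1w.png',w)
o=ctrl.get_obs();print(o['eef_pos'],o['wrist_force'],o['torque'])
# rim in wrist view: rim plane z = tcp-0.0758+0.060
c=C['wrist'];z=o['eef_pos'][2]-.0758+.06
p=c['pixels'].astype(int)
print('tcp->hole should be',np.array([.574,.150])-o['eef_pos'][:2])
h=cv2.cvtColor(c['pixels'],cv2.COLOR_RGB2HSV)
E
```

```text
[0.57462941 0.14877421 0.19090536] [-0.20744055  0.25117431 -2.39075068] [-0.01040831 -0.0196232  -0.03455222]
tcp->hole should be [-0.00062941  0.00122579]
```

View pics/o1.png

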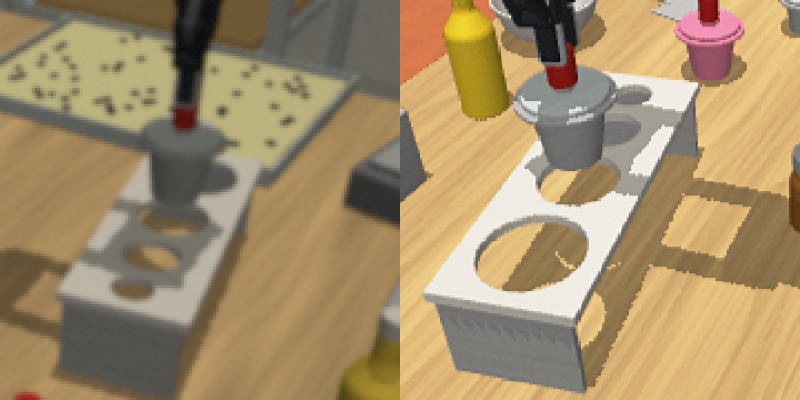

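View pics/o1w.png

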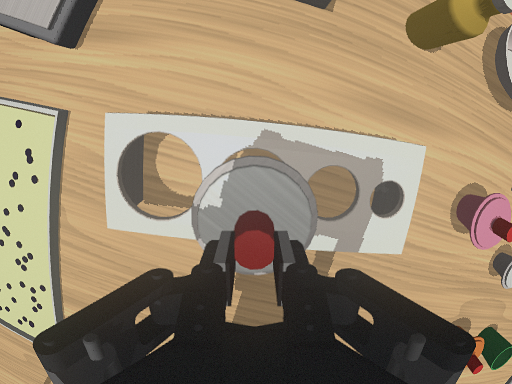

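The canister hangs upright about 25 mm above the 71 mm opening (side crop (580,180)). The wrist view shows the 87 mm hole at (160,175) and the 39 mm hole at (388,198) clear of it, so I use those two holes and the rim for a fine correction.

```bash
python3 - <<'E'
from h import *
c=ctrl.camera('wrist');o=ctrl.get_obs();p=c['pixels'].astype(int)
def fit(pts,z,):
    P=np.array([plane(c,u,v,z,True)[:2] for u,v in pts])
    A=np.c_[2*P,np.ones(len(P))];s=np.linalg.lstsq(A,(P**2).sum(1),rcond=None)[0];r=np.sqrt(s[2]+s[0]**2+s[1]**2)
    return s[:2],2*r,np.abs(np.hypot(*(P-s[:2]).T)-r).max()
def edges(cx,cy,rmax,th,angs,sign):
    g=cv2.cvtColor(c['pixels'],cv2.COLOR_RGB2HSV)[...,1].astype(float)
    out=[]
    for a in np.radians(angs):
        r=np.arange(5,rmax,.5);x=(cx+r*np.cos(a));y=(cy+r*np.sin(a))
        v=cv2.remap(g.astype(np.float32),x.astype(np.float32)[None],y.astype(np.float32)[None],1)[0]
        k=np.argmax(sign*np.convolve(v,[-1,-1,-1,0,1,1,1],'valid'))  # convolve flips: positive=drop outward
        out.append((x[k+3],y[k+3]))
    return out
H={}
H[102]=fit(edges(165,176,55,0,range(-70,60,8),1),.09)   # bright right side, hole -> plate
H[-66]=fit(edges(336,193,38,0,range(-60,60,8),1),.09)
for k,v in H.items(): print(k,v)
# white-mask contours for holes
w=((p.min(2)>75)&(p.max(2)-p.min(2)<30)).astype(np.uint8);w[:, :100]=0;w[:,430:]=0;w[265:]=0;w[:105]=0
cs,h=cv2.findContours(w,cv2.RETR_CCOMP,cv2.CHAIN_APPROX_NONE)
for q,hh in zip(cs,h[0]):
    if hh[3]>=0 and len(q)>30: print('hole',q[:,0].mean(0).round(),fit(q[:,0],.09))
z=o['eef_pos'][2]-.0758+.06
# rim outer edge over upper-left..: gradient magnitude on gray along rays
g=cv2.cvtColor(c['pixels'],cv2.COLOR_RGB2GRAY).astype(np.float32);pts=[]
for a in np.radians(list(range(150,390,5))):
    r=np.arange(54,70,.5,dtype=np.float32);x=(254+r*np.cos(a)).astype(np.float32);y=(216+r*np.sin(a)).astype(np.float32)
    v=cv2.remap(g,x[None],y[None],1)[0];k=np.argmax(np.abs(v[6:]-v[:-6]));pts.append((x[k+3],y[k+3]))
pts=np.array(pts)
for _ in range(5):
    s,d,e=fit(pts,z);P=np.array([plane(c,u,v,z,True)[:2] for u,v in pts]);res=np.abs(np.hypot(*(P-s).T)-d/2);pts=pts[res<max(.0015,np.percentile(res,85)) ]
print('rim',s,d,e,len(pts),'tcp',o['eef_pos'])
E
```

```text
102 (array([0.56015342, 0.23961716]), np.float64(0.08277264826920715), np.float64(0.001982404119668539))
-66 (array([0.58925496, 0.07841103]), np.float64(0.05308847058715961), np.float64(0.0003915423335326407))
hole [372. 198.] (array([0.59507334, 0.03192295]), np.float64(0.012649426462557366), np.float64(0.006004342694049564))
hole [131. 184.] (array([0.54483216, 0.26584113]), np.float64(0.0080432070353042), np.float64(0.0034137528167474365))
hole [332. 191.] (array([0.59005229, 0.07543237]), np.float64(0.04961363124851027), np.float64(0.006011406411024597))
hole [252. 155.] (array([0.58799532, 0.15448131]), np.float64(0.0425663697441358), np.float64(0.007768992937152115))
hole [163. 175.] (array([0.56137565, 0.23219014]), np.float64(0.07459566000377969), np.float64(0.012097504901763593))
rim [0.57497699 0.14936352] 0.08427511750639793 0.0018991648183926818 22 tcp [0.57450093 0.1487946  0.19076568]
```

The rim is at (0.575,0.1494) and the hole at about (0.575,0.151), so I shift 1.5 mm in y and lower part of the way.

Call:
move_arm(plan=[0,0.03,0,0,0,0,0,0.03,-0.2,0,0,0,0,0.03,-0.4,0,0,0,0,0.03,-0.6,0,0,0,0,0.03,-0.8,0,0,0,0,0.03,-1,0,0,0,0,0.03,-1.2,0,0,0,0,0.03,-1.2,0,0,0,0,0.03,-1.2,0,0,0])

```text
time_s: 7.65
eef_pos: [0.5742, 0.1503, 0.1301]
eef_rot: [0.0, 0.991, 0.136, 0.0]
wrist_force: [0.2, 0.5, -2.6]
opening: 0.236
grasp_force: 59.1
```

```bash
python3 - <<'E'
from h import *
a,b,w=[ctrl.camera(n)['pixels'][...,::-1] for n in('scene','side','wrist')]
cv2.imwrite('pics/i1.png',np.hstack([cv2.resize(b[170:270,130:230],(400,400),interpolation=3),cv2.resize(w[100:280,100:280+160],(400,400*180//340*1),interpolation=3).copy() if 0 else cv2.resize(a[110:210,300:400],(400,400),interpolation=3)]))
E
```

```text
(no output)
```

View pics/i1.png

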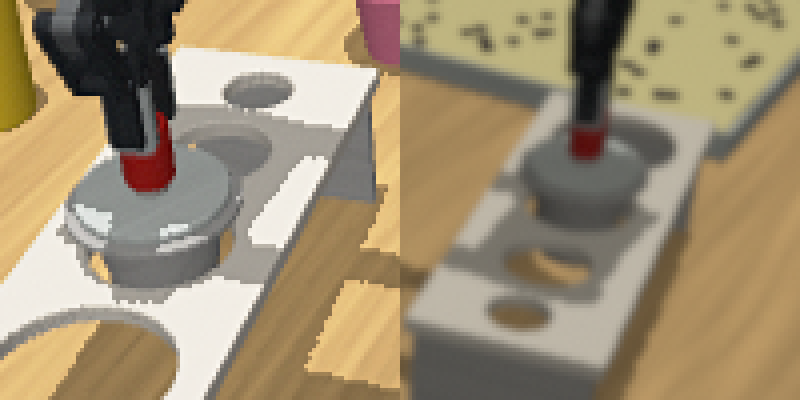

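The body is about 37 mm into the opening with free gaps on both sides (side crop (95,265) and (228,250)), and there is no contact force. I lower the rest of the way.

Call:
move_arm(plan=[0,0,-0.12,0,0,0,0,0,-0.24,0,0,0,0,0,-0.34,0,0,0,0,0,-0.4,0,0,0,0,0,-0.4,0,0,0,0,0,-0.4,0,0,0])

```text
time_s: 8.55
eef_pos: [0.5741, 0.1503, 0.11]
eef_rot: [0.0, 0.991, 0.136, 0.0]
wrist_force: [-0.0, 0.5, -2.9]
opening: 0.239
grasp_force: 59.1
```

Call:
move_arm(plan=[0,0,-0.02,0,0,0,0,0,-0.04,0,0,0,0,0,-0.04,0,0,0,0,0,-0.04,0,0,0])

```text
time_s: 9.05
eef_pos: [0.5741, 0.1502, 0.1081]
eef_rot: [0.0, 0.991, 0.136, 0.0]
wrist_force: [-1.7, -0.4, 0.4]
opening: 0.237
grasp_force: 59.5
```

The force changed from -2.9 to 0.4 N, so the rim is resting on the plate. I release, pause, then rise straight up.

Call:
move_arm(plan=[0,0,0,0,0,0,0,0,0,0,0,0,0,0,0,0,0,0,0,0,0,0,0,0,0,0,0,0,0,0,0,0,0,0,0,0], grip=60)

```text
time_s: 9.8
eef_pos: [0.5739, 0.1502, 0.1078]
eef_rot: [0.0, 0.991, 0.136, -0.0]
wrist_force: [-0.4, -0.6, 0.3]
opening: 0.708
grasp_force: 0.0
```

Call:
move_arm(plan=[0,0,0.2,0,0,0,0,0,0.6,0,0,0,0,0,1.2,0,0,0,0,0,2,0,0,0,0,0,2.8,0,0,0,0,0,2.8,0,0,0,0,0,2.8,0,0,0])

```text
time_s: 10.68
eef_pos: [0.5737, 0.1502, 0.2478]
eef_rot: [0.0, 0.991, 0.136, 0.0]
wrist_force: [0.4, -0.8, -0.6]
opening: 0.694
grasp_force: 0.0
```

```bash
python3 - <<'E'
from h import *
a,b,w=[ctrl.camera(n)['pixels'][...,::-1] for n in('scene','side','wrist')]
cv2.imwrite('pics/f1.png',np.hstack([cv2.resize(b[150:300,110:260],(400,400),interpolation=3),cv2.resize(a[110:310,190:390],(400,400),interpolation=3)]))
E
```

```text
(no output)
```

View pics/f1.png

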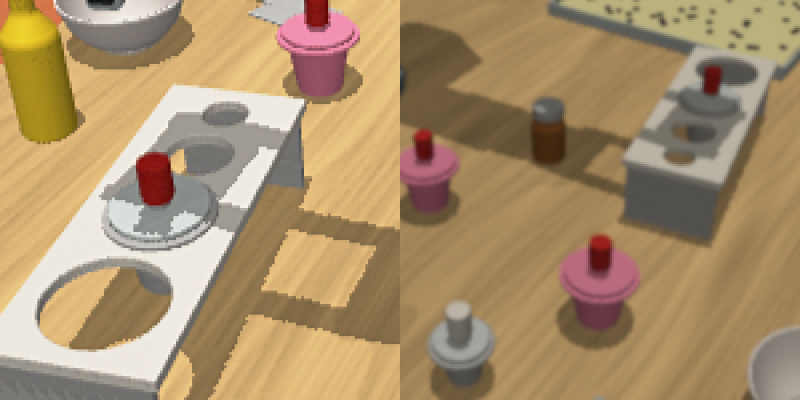

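The canister hangs upright in the 71 mm opening with its rim on the plate (side crop (160,210)). The gripper is clear, and the white-knob canister still stands at (460,345) in the scene crop.

```bash
python3 -c "
from bench import ctrl
print(ctrl.hand_in())"
```

```text
the job is handed in; nothing more can be done
None
```

The red-knob steel canister hangs upright in the rack's 71 mm opening with its rim on the plate, the white-knob canister was not touched, and the job is handed in at about 11 s of the 35 s allowed; the hand-in gave no verdict.

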